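Sift the small nuts out of a mixed batch on the sifting stand

TASK

Pick up the sieve of mixed nuts by its wooden grip, carry it level and set it gently down on the rails of the sifting stand, between the guides, without spilling any nut on the way. Keeping hold of it and letting it ride on the rails, shake it side to side between the two sprung buffers at the ends: tap the left buffer firmly, then the right, and the left and the right again, feeling for each and never ramming them, and go on until every small nut has dropped into the tray below and only the large ones are left in the sieve. Then let go, leaving the sieve standing on the rails and the other things on the bench where they are.

Things in the scene. Friction and masses are not known exactly. Their poses are not given: they have to be found in the camera images.
- sieve_grip (a point): centre of the sieve's wooden grip: a bar along the sieve's x over its middle, 92 mm long, 20 mm wide (along y), 18 mm high, on two posts at x = +-41 mm. Grip it across y at its middle. The sieve's underside is 80 mm below this point, its rim 40 mm below. z is up, y is the sieve's long way and points to the robot's left at zero yaw
- sieve: the loose steel sieve, origin under its centre, axes as the grip's: an open box 82 mm (x) by 164 mm over its end pads (y), rim 40 mm high, standing on two runners along y (82 mm over their outsides). About 0.6 kg with its nuts. On the bench at the start
- sieve_plate (a point): middle of the upper face of the sieve's perforated bottom, 10 mm above its underside: square holes 27 mm in 2 lanes along y by 4, between solid webs 12 mm and 9 mm wide. At the start the nuts lie on the webs. The plate is slick (friction about 0.4): jerk or tilt the sieve and the nuts slide and drop early
- left_pad: rubber pad on the sieve's +y (left) end wall, 50x4x24 mm, origin at its centre: 80 mm from the grip along the sieve's y, 58 mm below it; its outer face is 2 mm farther out. It meets the left buffer
- right_pad: the like pad on the sieve's -y (right) end wall; it meets the right buffer
- stand: the sifting stand, fixed to the bench, 110 mm (its x) by 300 mm (its y), origin at bench height under its middle, z up, +y to the left at zero yaw. Two rails along y with a catch tray between them, 68 mm wide and 222 mm long inside, its floor 4 mm above the bench
- stand_rails (a point): middle of the stand at the height of its rails, 50 mm above the bench; axes as the stand's. With the sieve's runners on the rails its grip is 80 mm above this point. Guide cheeks along y, 88 mm apart (3 mm play on either side of the sieve), 12 mm high with flared lips (tops 66 mm above the bench), keep it straight; it slides along y on the polished rails (friction about 0.25). Press it on with well under 40 N
- left_deck (a point): middle of the stand's left end deck, 132 mm to +y of its middle, at rail height. On it a sprung buffer is clamped: dark block 40x22x40 mm, round rubber-faced plunger towards the sieve. Where along y is not measured: with the sieve at the middle of the stand, 12 to 32 mm are free between pad and plunger, left and right differing
- right_deck (a point): the like deck with the right buffer, 132 mm to -y. Either plunger gives at about 1.5 N/mm after 1.5 N of preload and has 16 mm of travel. A firm tap is a sieve pad pressed on the plunger with 6 to 15 N; over 20 N is ramming. The sieve's rub on the rails adds a few newtons to the push
- small_nut_1_centre (a point): centre of small hexagon nut 1 (plain grey steel, 19 mm over flats, 22 mm over corners, 16 mm high), in the sieve at the start; passes the holes
- small_nut_2_centre (a point): centre of small hexagon nut 2 (plain grey steel, 19 mm over flats, 22 mm over corners, 16 mm high), in the sieve at the start; passes the holes
- small_nut_3_centre (a point): centre of small hexagon nut 3 (plain grey steel, 19 mm over flats, 22 mm over corners, 16 mm high), in the sieve at the start; passes the holes
- large_nut_1_centre (a point): centre of large hexagon nut 1 (rusty steel, 30 mm over flats, 34 mm over corners, 24 mm high), in the sieve at the start; too big for the holes
- large_nut_2_centre (a point): centre of large hexagon nut 2 (rusty steel, 30 mm over flats, 34 mm over corners, 24 mm high), in the sieve at the start; too big for the holes
- oil_can: bystander: green oil can with a long spout, 68x85x176 mm, standing left of the stand; origin under its centre
- c_clamp: bystander: dark G-clamp lying flat, 108x118x13 mm, at the right rear; origin under its centre
- hardwood_block: bystander: wooden block 60x120x43 mm at the right rear; origin under its centre
- paint_brush: bystander: flat paint brush lying down, 40x202x18 mm, at the right; origin under its centre

How it is judged:
By the outcome, as a careful person would: the job done as asked, in the order asked, and still so for the second after the job is handed in, with the robot touching nothing.
It also fails if it takes over 72 s, if anything falls off the work surface, if the arm or the gripper's body presses on something with over 40 N, if the wrist force passes 120 N, or if a joint passes its speed limit or range.

ROBOT

A 6-joint arm with a two-finger parallel gripper is mounted at the origin on a cart in front of the work surface, level with it; the furniture and walls round the work are solid. World frame = base frame: x ahead of the robot, y to its left, z up, the work surface at z = 0. Lengths are in m, angles in degrees, forces in N, time in s.
With the tool pointing down it reaches from about 0.375 to 0.975 m from the base axis. Payload 3.8 kg.
Tool frame: the origin (TCP) lies at the very end of the fingers, on their centre line; the grasp point (between the pads) lies 19 mm behind it; z points along the fingers, x is the direction in which the jaws open and shut, and the axes are right-handed (so a half turn about z gives the same grasp; the last joint's range is limited). The gripper opens to 88 mm and grips with 3 to 60 N. Pads are 18 mm wide; open, the fingers measure 123 mm over their backs; the gripper's body (75 mm by 187 mm) begins 45 mm behind the grasp point.
Start: joints at [-71.671, 15.12, 91.902, -0, 72.978, -2.114], TCP at [0.236, -0.632, 0.239] pointing down, gripper open.
Joint ranges: [-150.88, 150.88], [-54.13, 125.18], [17.81, 147.31], [-75.09, 255.09], [0, 152.58], [-146.25, 146.25]. Speed limits (degrees/s): [147.25, 147.25, 180, 180, 180, 180].

INTERFACE

Orientations are given as a 3x3 rotation matrix whose columns are the frame's x, y, z axes.
In Python, from rig import read_state, capture, finish_job gives the robot as it stands.
- The arm moves only by the tool jog_arm, never from a script. Its argument "plan" is a list that holds one entry, the list of rows, each a list of 5 numbers: the shift along the world's x, y, z in units of 25 mm (1.0 is 25 mm), then the turn about the world's z in units of 5 degrees (1.0 is 5 degrees), then the opening, from 0 (shut) to 1 (fully open). A call has 1 to 5 rows; each row shifts and turns the commanded pose from where the row before left it; what a row does not reach is not made up. A row lasts 1/10 s, in which the tool goes at most 50 mm and 8.59 degrees, less where a joint would pass 70% of its speed; a pose out of reach is approached as far as the arm can. A call is refused whole if a number of a shift passes 1 or a number of a turn 1, either way. A call with a gripper value outside its range is refused whole. The fingers move at their own pace and stop on an object; "newtons" is the grip in N (left out, the last holds). Time passes only in rows, so rows that do not move let the fingers close. It gives the time, the measured TCP pose, the force and the opening at its end, in the units of the state.
- read_state(): the state, without advancing time (a new reading comes with each control period).
- capture(name): name is "scene" or "top" or "wrist"; returns a dict with "pixels" (480x640x3 uint8, red, green, blue), "vfov" (degrees; the focal length in pixels is half the picture's height over the tangent of half this angle, whatever the lens; pixels are square), "cx", "cy" (the principal point, pixels), "cam_to_world" (4x4, takes a point from camera to world coordinates). Camera axes: x right, y down, z forward; pixel columns grow to the right and rows downward; lengths in m; the calibration is good to about 2 mm. A picture is of the moment at which its call begins. There is no depth.
- finish_job(): hands the job in, once; it reports no verdict.
The state is a dict: "time_s": time; "joint_positions": joint angles; "joint_vel": joint speeds; "joint_torque": joint torques, N m; "ee_pos": TCP position; "orientation": TCP orientation; "contact_force": force on the tool from outside, world axes, zero at the start; "torque": the same for the moment, N m; "finger_gap": finger opening in m.
Only numpy, scipy, OpenCV 4.12 (cv2) and the standard library are available. Lean on these libraries where they do the work, as an engineer would, in place of code of your own. Each camera call takes 0.05 s, during which the arm holds its last target. There are 200 camera calls.

## Working session

There is one attempt and no reset: what is moved stays moved. The work goes in short steps, Python scripts to look and compute and a tool call to move; the robot and the scene stay as the last step left them, time stands still between calls to the robot, and variables do not carry over. Pictures are saved under pics/ and viewed, about 8 in all and at most 12, crops included, and the job is handed in when it is done.

Besides the shell and the picture viewer there is one more tool, called as a command line: name --argument value ..., lists and objects as JSON in quotes. jog_arm: Moves the arm, as the interface text tells. Its arguments: {"type":"object","properties":{"plan":{"type":"array","items":{"type":"array","items":{"type":"array","items":{"type":"number"}}}},"newtons":{"type":"number"}},"required":["plan"]}

```bash
ls; mkdir -p pics; cat > h.py <<'E'
import numpy as np, cv2
from rig import read_state, capture, finish_job
def cap(n,f):
    c=capture(n); cv2.imwrite('pics/'+f,c['pixels'][:,:,::-1]); np.savez('pics/'+f+'.npz',**{k:c[k] for k in('pixels','vfov','cx','cy','cam_to_world')}); return c
def ray(c,u,v,z):
    f=240/np.tan(np.radians(c['vfov'])/2); T=np.array(c['cam_to_world'])
    d=T[:3,:3]@[(u-c['cx'])/f,(v-c['cy'])/f,1]; o=T[:3,3]
    return o+d*(z-o[2])/d[2]
def proj(c,p):
    f=240/np.tan(np.radians(c['vfov'])/2); T=np.array(c['cam_to_world'])
    q=T[:3,:3].T@(np.array(p)-T[:3,3]); return q[:2]/q[2]*f+[c['cx'],c['cy']]
E
python3 - <<'E'
from h import *
for n in('top','scene'):
    c=cap(n,n+'1.png'); print(n,c['vfov'],c['cx'],c['cy'],np.round(c['cam_to_world'],3))
s=read_state(); print(s)
E
```

```text
pics
top 55.63029104225056 319.5938358293931 242.35325924679447 [[-0.004 -0.976  0.217  0.319]
 [-1.     0.004 -0.004 -0.005]
 [ 0.003 -0.217 -0.976  1.107]
 [ 0.     0.     0.     1.   ]]
scene 56.743973243466975 320.9018627252577 236.16132617307963 [[-0.863 -0.342  0.372  0.102]
 [-0.505  0.556 -0.66   0.813]
 [ 0.019 -0.758 -0.652  0.875]
 [ 0.     0.     0.     1.   ]]
{'time_s': 0.1, 'joint_positions': array([-7.16723739e+01,  1.51648697e+01,  9.19737666e+01, -1.67358463e-04,
        7.29778763e+01, -2.11409036e+00]), 'joint_vel': array([-0.05558461, -0.0043338 , -0.18224517, -0.03587752, -0.03982515,
       -0.02422967]), 'joint_torque': array([ 3.87574019e-04, -5.03618467e+01, -3.58071041e+01,  7.30462256e-02,
        2.33633537e-02, -5.13738462e-05]), 'ee_pos': array([ 0.23554118, -0.63187766,  0.23750901]), 'orientation': array([[ 3.49254532e-01, -9.37027673e-01, -6.42094297e-04],
       [-9.37025689e-01, -3.49255115e-01,  1.92949601e-03],
       [-2.03224587e-03, -7.22263752e-05, -9.99997932e-01]]), 'contact_force': array([ 0.11693888, -0.53483441, -0.30098253]), 'torque': array([ 0.03153538, -0.03167807,  0.0742206 ]), 'finger_gap': 0.08797612486609037}
```

View pics/top1.png

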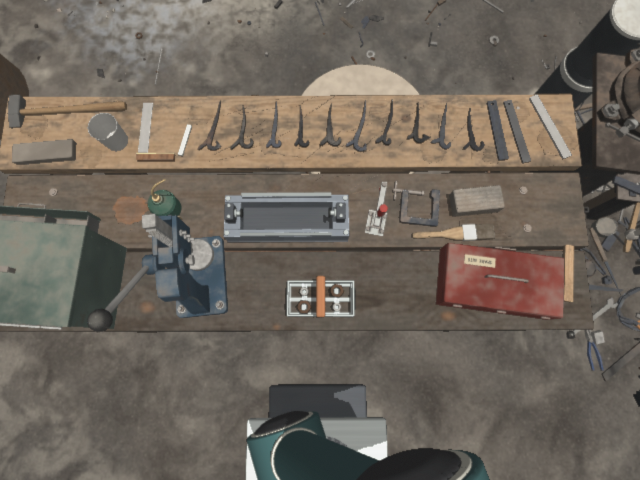

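View pics/scene1.png

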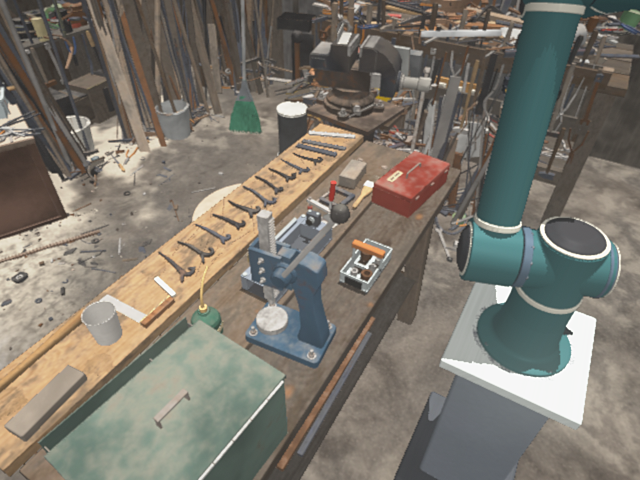

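The top view shows the sieve (orange grip at about (321,296)) and the stand (at about (287,216)), with a press to its left and a toggle clamp to its right. The scene view agrees with this layout.

```bash
python3 - <<'E'
from h import *
c=dict(np.load('pics/top1.png.npz'))
im=c['pixels'];hsv=cv2.cvtColor(im,cv2.COLOR_RGB2HSV)
m=((hsv[...,0]<16)&(hsv[...,1]>150)&(hsv[...,2]>90)).astype(np.uint8)
m[:, :290]=0;m[:,355:]=0;m[:265]=0;m[330:]=0
p=np.argwhere(m)[:,::-1];r=cv2.minAreaRect(p.astype(np.float32));print(r,len(p))
print('grip',ray(c,*r[0],0.089))
b=cv2.boxPoints(r);print([ray(c,*q,0.089).round(3) for q in b])
for q in[(288,282),(354,282),(288,316),(354,316)]:print('rim',ray(c,*q,0.04).round(3))
for q in[(224,195),(348,194),(223,238),(350,237)]:print('stand',q,ray(c,*q,0.06).round(3))
z=cv2.resize(im[150:330,150:400],(800,576),interpolation=cv2.INTER_CUBIC);cv2.imwrite('pics/z1.png',z[:,:,::-1])
E
```

```text
((0.0, 0.0), (0.0, 0.0), 0.0) 0
grip [1.19258547 0.81683676 0.089     ]
[array([1.193, 0.817, 0.089]), array([1.193, 0.817, 0.089]), array([1.193, 0.817, 0.089]), array([1.193, 0.817, 0.089])]
rim [0.461 0.065 0.04 ]
rim [ 0.46 -0.09  0.04]
rim [0.382 0.064 0.04 ]
rim [ 0.381 -0.089  0.04 ]
stand (224, 195) [0.67 0.22 0.06]
stand (348, 194) [ 0.671 -0.079  0.06 ]
stand (223, 238) [0.563 0.218 0.06 ]
stand (350, 237) [ 0.565 -0.082  0.06 ]
```

View pics/z1.png

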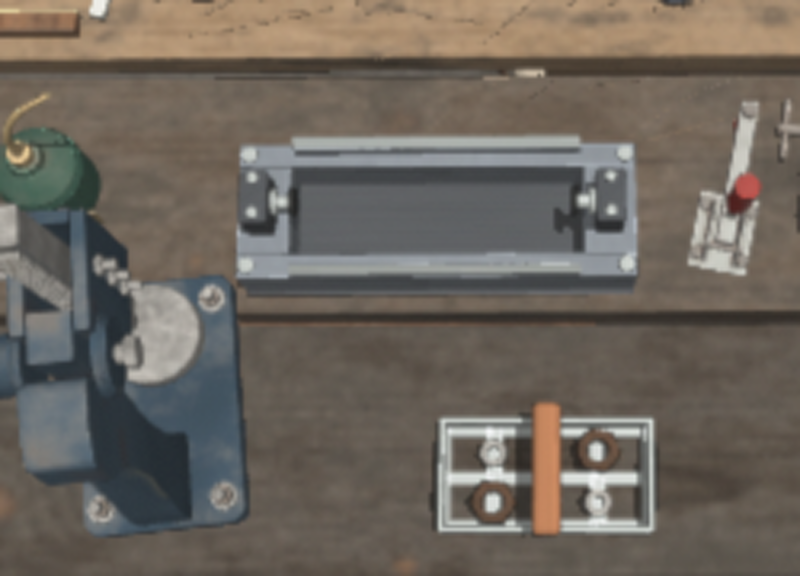

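jog_arm --plan '[[[0.3, 1, 0.2, -0.16, 1], [0.3, 1, 0.2, -0.16, 1], [0.3, 1, 0.2, -0.16, 1], [0.3, 1, 0.2, -0.16, 1], [0.3, 1, 0.2, -0.16, 1]]]'

```text
time_s: 0.6
ee_pos: [0.2733, -0.5061, 0.2632]
orientation: [[0.282, -0.959, -0.0], [-0.959, -0.282, 0.001], [-0.001, 0.0, -1.0]]
contact_force: [0.7, 0.6, 0.5]
finger_gap: 0.0883
```

jog_arm --plan '[[[0.3, 1, 0, -0.16, 1], [0.3, 1, 0, -0.16, 1], [0.3, 1, 0, -0.16, 1], [0.3, 1, 0, -0.16, 1], [0.3, 1, 0, -0.16, 1]]]'

```text
time_s: 1.1
ee_pos: [0.3107, -0.3811, 0.2632]
orientation: [[0.215, -0.977, -0.0], [-0.977, -0.215, 0.001], [-0.001, 0.0, -1.0]]
contact_force: [-0.2, 0.3, -0.2]
finger_gap: 0.0881
```

jog_arm --plan '[[[0.3, 1, 0, -0.16, 1], [0.3, 1, 0, -0.16, 1], [0.3, 1, 0, -0.16, 1], [0.3, 1, 0, -0.16, 1], [0.3, 1, 0, -0.16, 1]]]'

```text
time_s: 1.6
ee_pos: [0.3481, -0.2562, 0.2633]
orientation: [[0.146, -0.989, -0.001], [-0.989, -0.146, 0.001], [-0.001, 0.0, -1.0]]
contact_force: [-0.2, -0.7, -0.3]
finger_gap: 0.0879
```

jog_arm --plan '[[[0.3, 1, 0, -0.16, 1], [0.3, 1, 0, -0.16, 1], [0.3, 1, 0, -0.16, 1], [0.3, 1, 0, -0.16, 1], [0.3, 1, 0, -0.16, 1]]]'

```text
time_s: 2.1
ee_pos: [0.3856, -0.1313, 0.2633]
orientation: [[0.077, -0.997, -0.0], [-0.997, -0.077, 0.0], [-0.0, 0.0, -1.0]]
contact_force: [0.2, -0.5, -0.0]
finger_gap: 0.0881
```

jog_arm --plan '[[[0.3, 1, 0, -0.16, 1], [0.3, 1, 0, -0.16, 1], [0.3, 1, 0, -0.16, 1], [0.3, 0.8, 0, -0.16, 1], [0, 0, 0, 0, 1]]]'

```text
time_s: 2.6
ee_pos: [0.4159, -0.0357, 0.2633]
orientation: [[0.025, -1.0, -0.001], [-1.0, -0.025, 0.001], [-0.001, 0.001, -1.0]]
contact_force: [-0.5, -0.7, -0.1]
finger_gap: 0.088
```

```bash
python3 - <<'E'
from h import *
c=cap('wrist','w1.png'); print(np.round(c['cam_to_world'],3),c['vfov'])
s=read_state();print(s['ee_pos'],s['orientation'].round(3),s['contact_force'])
E
```

```text
[[ 0.025 -0.959 -0.283  0.488]
 [-1.    -0.025 -0.005 -0.034]
 [-0.002  0.283 -0.959  0.409]
 [ 0.     0.     0.     1.   ]] 67.26303543365631
[ 0.41556707 -0.03676     0.26328627] [[ 0.025 -1.    -0.001]
 [-1.    -0.025 -0.   ]
 [ 0.     0.001 -1.   ]] [ 0.1151025  -0.01065168 -0.27396457]
```

View pics/w1.png

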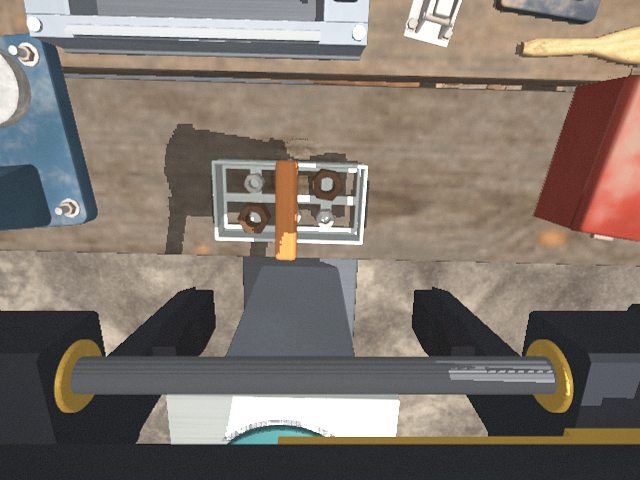

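The wrist view shows the grip (about (287,208)) and the sieve's rim from (213,160) to (366,243). I'll measure both from this.

```bash
python3 - <<'E'
from h import *
for n,box,z in(('w1',(200,380,150,265),.089),('top1',(285,360,270,325),.089)):
    c=dict(np.load(f'pics/{n}.png.npz'));im=c['pixels'];h=cv2.cvtColor(im,cv2.COLOR_RGB2HSV)
    m=((h[...,0]<20)&(h[...,1]>120)&(h[...,2]>(140 if n=='w1' else 110))).astype(np.uint8)
    k=np.zeros_like(m);k[box[2]:box[3],box[0]:box[1]]=1;m*=k
    _,lab,st,ce=cv2.connectedComponentsWithStats(m);i=1+np.argmax(st[1:,4]);print(n,st[i],ce[i])
    p=np.argwhere(lab==i)[:,::-1].astype(np.float32)
    for v in range(st[i][1]+4,st[i][1]+st[i][3]-3,max(4,st[i][3]//6)):
        r=p[p[:,1]==v,0]; print(v,r.min(),r.max(),ray(c,(r.min()+r.max())/2,v,z).round(4))
    x0=p[:,1]; print('ends',ray(c,ce[i][0],x0.min(),z).round(4),ray(c,ce[i][0],x0.max(),z).round(4))
c=dict(np.load('pics/w1.png.npz'))
for q in[(213,161),(367,162),(216,243),(362,244)]:print('rim',ray(c,*q,.04).round(4))
E
```

```text
w1 [ 275  161   23  100 1918] [285.84984359 207.32429614]
165 276.0 297.0 [ 0.4648 -0.0104  0.089 ]
181 276.0 296.0 [ 0.451 -0.01   0.089]
197 276.0 295.0 [ 0.4369 -0.0096  0.089 ]
213 276.0 296.0 [ 0.4224 -0.0101  0.089 ]
229 276.0 295.0 [ 0.4076 -0.0097  0.089 ]
245 276.0 296.0 [ 0.3924 -0.0103  0.089 ]
ends [ 0.4681 -0.0098  0.089 ] [ 0.3777 -0.0102  0.089 ]
top1 [317 276   8  41 317] [320.40063091 296.04100946]
280 317.0 324.0 [ 0.4585 -0.0112  0.089 ]
286 317.0 324.0 [ 0.445  -0.0112  0.089 ]
292 317.0 324.0 [ 0.4315 -0.0111  0.089 ]
298 317.0 323.0 [ 0.4181 -0.0099  0.089 ]
304 317.0 324.0 [ 0.4048 -0.011   0.089 ]
310 317.0 324.0 [ 0.3916 -0.0109  0.089 ]
ends [ 0.4676 -0.011   0.089 ] [ 0.3784 -0.0106  0.089 ]
rim [0.4633 0.0665 0.04  ]
rim [ 0.4662 -0.0871  0.04  ]
rim [0.378  0.0679 0.04  ]
rim [ 0.3809 -0.0875  0.04  ]
```

jog_arm --plan '[[[0.06, 0.214, -0.5, -0.05, 1], [0.06, 0.214, -1, -0.05, 1], [0.06, 0.214, -1, -0.05, 1], [0.06, 0.214, -1, -0.05, 1], [0.06, 0.214, -1, -0.05, 1]]]'

```text
time_s: 3.15
ee_pos: [0.4224, -0.0113, 0.1492]
orientation: [[-0.002, -1.0, -0.001], [-1.0, 0.002, -0.0], [0.0, 0.001, -1.0]]
contact_force: [0.8, 0.4, 0.2]
finger_gap: 0.0881
```

jog_arm --plan '[[[0, 0, -1, 0, 1], [0, 0, -1, 0, 1], [0, 0, -1, 0, 1], [0, 0, -0.6, 0, 1], [0, 0, 0, 0, 1]]]'

```text
time_s: 3.65
ee_pos: [0.4199, -0.0112, 0.058]
orientation: [[-0.002, -1.0, -0.007], [-1.0, 0.002, 0.0], [-0.0, 0.007, -1.0]]
contact_force: [-0.7, 0.7, -0.8]
finger_gap: 0.088
```

```bash
python3 - <<'E'
from h import *
c=cap('wrist','w2.png')
s=read_state();print(s['ee_pos'],s['orientation'].round(4),s['contact_force'])
E
```

```text
[ 0.42127146 -0.01123483  0.05951321] [[-1.4e-03 -1.0e+00 -4.0e-03]
 [-1.0e+00  1.4e-03  2.0e-04]
 [-2.0e-04  4.0e-03 -1.0e+00]] [-0.17598925 -0.01830104  0.36588037]
```

View pics/w2.png

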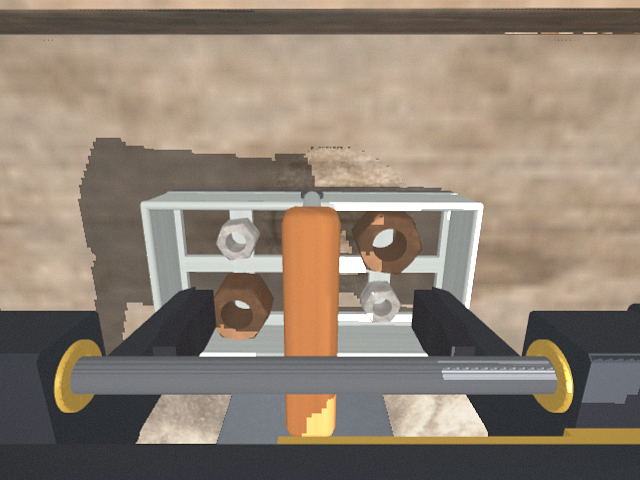

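The grip bar (centre column about 312) is midway between the open fingers. The three visible nut positions are intact, so I'll close in steps.

jog_arm --plan '[[[0, 0, 0, 0, 0.5], [0, 0, 0, 0, 0.35], [0, 0, 0, 0, 0.29], [0, 0, 0, 0, 0.26], [0, 0, 0, 0, 0.24]]]' --newtons 20

```text
time_s: 4.2
ee_pos: [0.4236, -0.0107, 0.0617]
orientation: [[-0.0, -1.0, 0.001], [-1.0, 0.0, -0.0], [0.0, -0.001, -1.0]]
contact_force: [0.0, 0.2, -0.7]
finger_gap: 0.0502
```

jog_arm --plan '[[[0, 0, 0, 0, 0.22], [0, 0, 0, 0, 0.2], [0, 0, 0, 0, 0.15], [0, 0, 0, 0, 0.1], [0, 0, 0, 0, 0]]]' --newtons 45

```text
time_s: 4.7
ee_pos: [0.4232, -0.0106, 0.0612]
orientation: [[-0.0, -1.0, -0.0], [-1.0, 0.0, 0.0], [-0.0, 0.0, -1.0]]
contact_force: [-0.3, 0.1, -0.1]
finger_gap: 0.0193
```

jog_arm --plan '[[[0, 0, 0.02, 0, 0], [0, 0, 0.05, 0, 0], [0, 0, 0.08, 0, 0], [0, 0, 0.1, 0, 0], [0, 0, 0.1, 0, 0]]]'

```text
time_s: 5.2
ee_pos: [0.4229, -0.0107, 0.0699]
orientation: [[-0.0, -1.0, -0.001], [-1.0, 0.0, 0.0], [-0.0, 0.001, -1.0]]
contact_force: [0.2, 0.7, -5.7]
finger_gap: 0.0193
```

```bash
python3 - <<'E'
from h import *
c=cap('wrist','w3.png')
s=read_state();print(s['ee_pos'],s['orientation'].round(4),s['contact_force'],s['torque'],s['finger_gap'])
t=dict(np.load('pics/top1.png.npz'));im=t['pixels']
# stand edges: print light-gray profile
h=cv2.cvtColor(im,cv2.COLOR_RGB2HSV)
print('bufs'); 
for q in[(237,210),(334,213)]:print(ray(t,*q,.07).round(4))
z=cv2.resize(im[185:245,215:360],(797,330),interpolation=cv2.INTER_LANCZOS4);cv2.imwrite('pics/z2.png',z[:,:,::-1])
E
```

```text
[ 0.42343082 -0.01075979  0.0704299 ] [[-1.e-04 -1.e+00  4.e-04]
 [-1.e+00  1.e-04 -0.e+00]
 [ 0.e+00 -4.e-04 -1.e+00]] [ 0.87476699  0.02580206 -5.9249508 ] [ 0.03216879 -0.01452127  0.00874395] 0.01938213054462931
bufs
[0.6289 0.1859 0.07  ]
[ 0.6207 -0.0441  0.07  ]
```

View pics/z2.png

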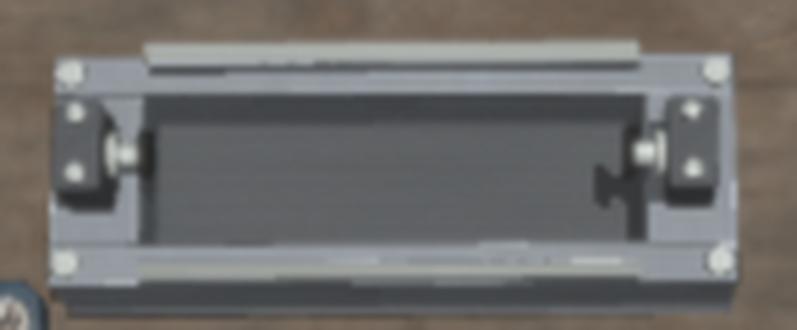

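```bash
python3 - <<'E'
from h import *
t=dict(np.load('pics/top1.png.npz'))
def Z(u,v,z):return ray(t,215+(u+.5)/797*145-.5,185+(v+.5)/5.5-.5,z).round(4)
for q in[(69,73),(716,69),(64,262),(720,260)]:print('bolt',Z(*q,.052))
for q in[(145,42),(638,40),(135,268),(635,263)]:print('cheek',Z(*q,.066))
for q in[(140,154),(636,154)]:print('plunger tip',Z(*q,.072))
c=dict(np.load('pics/w1.png.npz'))
for q in[(35,25),(358,33)]:print('wbolt',ray(c,*q,.052).round(4))
E
```

```text
bolt [0.665  0.2142 0.052 ]
bolt [ 0.6659 -0.0716  0.052 ]
bolt [0.5792 0.2129 0.052 ]
bolt [ 0.579  -0.0719  0.052 ]
cheek [0.6745 0.1787 0.066 ]
cheek [ 0.6747 -0.0368  0.066 ]
cheek [0.573  0.1796 0.066 ]
cheek [ 0.5744 -0.0345  0.066 ]
plunger tip [0.6219 0.1781 0.072 ]
plunger tip [ 0.6212 -0.0353  0.072 ]
wbolt [0.5765 0.2128 0.052 ]
wbolt [ 0.5772 -0.07    0.052 ]
```

jog_arm --plan '[[[0, 0, 0.2, 0, 0], [0, 0, 0.3, 0, 0], [0, 0, 0.4, 0, 0], [0, 0, 0.4, 0, 0], [0, 0, 0.4, 0, 0]]]'

```text
time_s: 5.75
ee_pos: [0.4236, -0.0108, 0.1137]
orientation: [[-0.0, -1.0, 0.001], [-1.0, 0.0, -0.0], [0.0, -0.001, -1.0]]
contact_force: [-0.1, 0.3, -5.4]
finger_gap: 0.0192
```

jog_arm --plan '[[[0, 0, 0.4, 0, 0], [0, 0, 0.4, 0, 0], [0, 0, 0.4, 0, 0], [0, 0, 0.4, 0, 0], [0, 0, 0.4, 0, 0]]]'

```text
time_s: 6.25
ee_pos: [0.4232, -0.0107, 0.1632]
orientation: [[-0.0, -1.0, -0.0], [-1.0, 0.0, 0.0], [-0.0, 0.0, -1.0]]
contact_force: [0.8, 0.5, -5.0]
finger_gap: 0.0195
```

jog_arm --plan '[[[0, 0, 0.4, 0, 0], [0, 0, 0.4, 0, 0], [0, 0, 0.3, 0, 0], [0, 0, 0.2, 0, 0], [0, 0, 0.1, 0, 0]]]'

```text
time_s: 6.75
ee_pos: [0.4235, -0.0108, 0.198]
orientation: [[-0.0, -1.0, 0.001], [-1.0, 0.0, -0.0], [0.0, -0.001, -1.0]]
contact_force: [0.3, 0.1, -5.7]
finger_gap: 0.0198
```

```bash
python3 - <<'E'
from h import *
c=cap('wrist','w4.png')
s=read_state();print(s['ee_pos'],s['orientation'].round(4),s['contact_force'],s['finger_gap'])
E
```

```text
[ 0.42351693 -0.01075088  0.19811066] [[-1.e-04 -1.e+00  7.e-04]
 [-1.e+00  1.e-04 -1.e-04]
 [ 1.e-04 -7.e-04 -1.e+00]] [-0.73298305 -0.01138756 -4.60569293] 0.019096179040956052
```

View pics/w4.png

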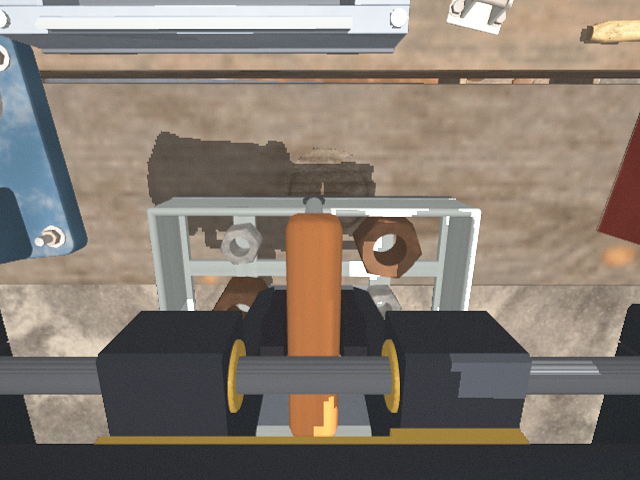

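jog_arm --plan '[[[0.15, 0.06, 0, 0, 0], [0.3, 0.12, 0, 0, 0], [0.45, 0.19, 0, 0, 0], [0.6, 0.25, 0, 0, 0], [0.6, 0.25, 0, 0, 0]]]'

```text
time_s: 7.3
ee_pos: [0.4771, 0.0116, 0.1971]
orientation: [[-0.0, -1.0, -0.0], [-1.0, 0.0, 0.0], [-0.0, 0.0, -1.0]]
contact_force: [0.0, -0.5, -6.5]
finger_gap: 0.0194
```

jog_arm --plan '[[[0.6, 0.25, 0, 0, 0], [0.6, 0.25, 0, 0, 0], [0.6, 0.25, 0, 0, 0], [0.6, 0.25, 0, 0, 0], [0.6, 0.25, 0, 0, 0]]]'

```text
time_s: 7.8
ee_pos: [0.5522, 0.0431, 0.1966]
orientation: [[0.0, -1.0, -0.001], [-1.0, -0.0, 0.0], [-0.0, 0.001, -1.0]]
contact_force: [0.9, 0.2, -5.9]
finger_gap: 0.0196
```

jog_arm --plan '[[[0.6, 0.25, 0, 0, 0], [0.6, 0.25, 0, 0, 0], [0.6, 0.25, 0, 0, 0], [0.45, 0.19, 0, 0, 0], [0.35, 0.12, 0, 0, 0]]]'

```text
time_s: 8.3
ee_pos: [0.6168, 0.0695, 0.1966]
orientation: [[0.0, -1.0, -0.001], [-1.0, -0.0, 0.0], [-0.0, 0.001, -1.0]]
contact_force: [-0.4, -0.1, -5.5]
finger_gap: 0.0193
```

jog_arm --plan '[[[0.2, 0.06, 0, 0, 0], [0.05, 0.02, -0.1, 0, 0], [0, 0, -0.2, 0, 0], [0, 0, -0.2, 0, 0], [0, 0, -0.1, 0, 0]]]'

```text
time_s: 8.8
ee_pos: [0.621, 0.0705, 0.1814]
orientation: [[-0.0, -1.0, -0.002], [-1.0, 0.0, -0.0], [0.0, 0.002, -1.0]]
contact_force: [-0.4, 1.5, -5.5]
finger_gap: 0.0195
```

```bash
python3 - <<'E'
from h import *
c=cap('wrist','w5.png')
t=cap('top','top5.png')
s=read_state();print(s['ee_pos'],s['orientation'].round(4),s['contact_force'],s['finger_gap'])
E
```

```text
[0.62108022 0.0705621  0.18156202] [[-3.0e-04 -1.0e+00 -1.7e-03]
 [-1.0e+00  3.0e-04 -1.0e-04]
 [ 1.0e-04  1.7e-03 -1.0e+00]] [-0.08286323  1.3015803  -5.08797618] 0.019585471275513862
```

View pics/w5.png

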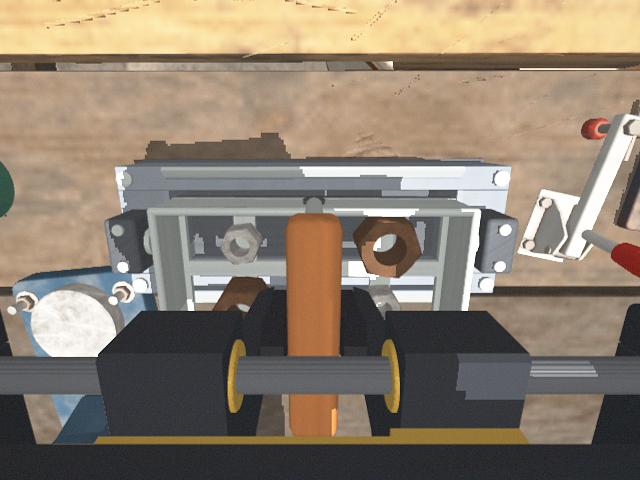

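```bash
python3 - <<'E'
from h import *
c=dict(np.load('pics/w5.png.npz'))
for q in[(127,178),(500,177),(121,285),(486,284)]:print('bolt',ray(c,*q,.052).round(4))
for q in[(165,168),(482,166),(165,177),(482,177)]:print('cheek far',ray(c,*q,.066).round(4))
for q in[(149,209),(481,209),(149,213),(481,213)]:print('rim',ray(c,*q,.1606).round(4))
for q in[(286,230),(341,230)]:print('grip',ray(c,*q,.1495).round(4))
print('pad y: blocks inner', [ray(c,*q,.09).round(4) for q in[(105,220),(144,220),(480,220),(518,220)]])
z=cv2.resize(c['pixels'][150:310,90:530],(800,291),interpolation=cv2.INTER_CUBIC);cv2.imwrite('pics/z5.png',z[:,:,::-1])
E
```

```text
bolt [0.6638 0.2113 0.052 ]
bolt [ 0.6646 -0.0693  0.052 ]
bolt [0.5769 0.229  0.052 ]
bolt [ 0.5779 -0.0706  0.052 ]
cheek far [0.6724 0.1762 0.066 ]
cheek far [ 0.6738 -0.0483  0.066 ]
cheek far [0.6661 0.1769 0.066 ]
cheek far [ 0.6661 -0.0493  0.066 ]
rim [0.6612 0.1475 0.1606]
rim [ 0.6612 -0.0072  0.1606]
rim [0.6593 0.1478 0.1606]
rim [ 0.6593 -0.0075  0.1606]
grip [0.6483 0.0847 0.1495]
grip [0.6483 0.0569 0.1495]
pad y: blocks inner [array([0.64  , 0.2107, 0.09  ]), array([0.64  , 0.1845, 0.09  ]), array([ 0.6401, -0.0407,  0.09  ]), array([ 0.6401, -0.0661,  0.09  ])]
```

View pics/z5.png

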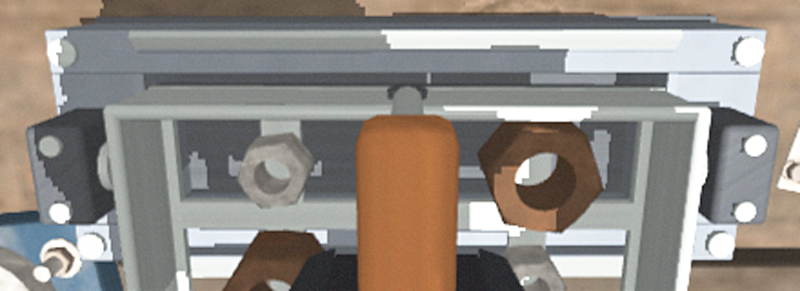

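jog_arm --plan '[[[0.04, 0, -0.1, 0, 0], [0, 0, -0.25, 0, 0], [0, 0, -0.3, 0, 0], [0, 0, -0.3, 0, 0], [0, 0, -0.3, 0, 0]]]'

```text
time_s: 9.4
ee_pos: [0.6227, 0.0707, 0.1502]
orientation: [[-0.0, -1.0, -0.001], [-1.0, 0.0, -0.0], [0.0, 0.001, -1.0]]
contact_force: [0.5, -0.0, -5.6]
finger_gap: 0.0192
```

jog_arm --plan '[[[0, 0, -0.3, 0, 0], [0, 0, -0.25, 0, 0], [0, 0, -0.2, 0, 0], [0, 0, -0.15, 0, 0], [0, 0, -0.1, 0, 0]]]'

```text
time_s: 9.9
ee_pos: [0.623, 0.0708, 0.1258]
orientation: [[-0.0, -1.0, -0.0], [-1.0, 0.0, -0.0], [0.0, 0.0, -1.0]]
contact_force: [-0.0, -0.7, -5.5]
finger_gap: 0.0191
```

jog_arm --plan '[[[0, 0, -0.08, 0, 0], [0, 0, -0.08, 0, 0], [0, 0, -0.08, 0, 0], [0, 0, -0.04, 0, 0], [0, 0, 0, 0, 0]]]'

```text
time_s: 10.4
ee_pos: [0.6229, 0.0708, 0.1191]
orientation: [[-0.0, -1.0, -0.0], [-1.0, 0.0, 0.0], [-0.0, 0.0, -1.0]]
contact_force: [1.2, -0.4, -5.5]
finger_gap: 0.0192
```

jog_arm --plan '[[[-0.03, 0, -0.06, 0, 0], [0, 0, -0.06, 0, 0], [0, 0, -0.06, 0, 0], [0, 0, -0.04, 0, 0], [0, 0, 0, 0, 0]]]'

```text
time_s: 10.9
ee_pos: [0.6221, 0.0707, 0.1134]
orientation: [[-0.0, -1.0, -0.0], [-1.0, 0.0, -0.0], [0.0, 0.0, -1.0]]
contact_force: [-0.0, -0.6, -6.5]
finger_gap: 0.0194
```

jog_arm --plan '[[[0, 0, -0.04, 0, 0], [0, 0, -0.03, 0, 0], [0, 0, -0.03, 0, 0], [0, 0, 0, 0, 0], [0, 0, 0, 0, 0]]]'

```text
time_s: 11.4
ee_pos: [0.6223, 0.0708, 0.1113]
orientation: [[-0.0, -1.0, 0.0], [-1.0, 0.0, 0.0], [-0.0, -0.0, -1.0]]
contact_force: [-0.2, -0.7, -5.7]
finger_gap: 0.0194
```

jog_arm --plan '[[[0, 0, -0.02, 0, 0], [0, 0, -0.02, 0, 0], [0, 0, 0, 0, 0], [0, 0, 0, 0, 0]]]'

```text
time_s: 11.8
ee_pos: [0.6226, 0.0708, 0.1112]
orientation: [[-0.0, -1.0, 0.001], [-1.0, 0.0, 0.0], [-0.0, -0.001, -1.0]]
contact_force: [-3.8, -0.7, 3.5]
finger_gap: 0.0195
```

jog_arm --plan '[[[0, 0, -0.02, 0, 0], [0, 0, -0.02, 0, 0], [0, 0, 0, 0, 0], [0, 0, 0, 0, 0]]]'

```text
time_s: 12.2
ee_pos: [0.6229, 0.0708, 0.1112]
orientation: [[-0.0, -1.0, 0.002], [-1.0, 0.0, 0.0], [-0.0, -0.002, -1.0]]
contact_force: [-5.1, -1.3, 7.8]
finger_gap: 0.0192
```

jog_arm --plan '[[[0, 0, 0.02, 0, 0], [-0.01, 0, 0.01, 0, 0], [0, 0, 0, 0, 0], [0, 0, 0, 0, 0]]]'

```text
time_s: 12.6
ee_pos: [0.6229, 0.0708, 0.1112]
orientation: [[-0.0, -1.0, 0.002], [-1.0, 0.0, 0.0], [-0.0, -0.002, -1.0]]
contact_force: [-3.0, -1.3, 6.7]
finger_gap: 0.0191
```

jog_arm --plan '[[[0, 0.1, 0, 0, 0], [0, 0.2, 0, 0, 0], [0, 0.2, 0, 0, 0], [0, 0.1, 0, 0, 0], [0, 0, 0, 0, 0]]]'

```text
time_s: 13.1
ee_pos: [0.6238, 0.0857, 0.1112]
orientation: [[0.0, -1.0, 0.004], [-1.0, -0.0, -0.0], [0.0, -0.004, -1.0]]
contact_force: [0.2, -1.6, 5.5]
finger_gap: 0.0194
```

jog_arm --plan '[[[0, 0.08, 0.02, 0, 0], [0, 0.08, 0.02, 0, 0], [0, 0.08, 0, 0, 0], [0, 0, 0, 0, 0]]]'

```text
time_s: 13.5
ee_pos: [0.6225, 0.0918, 0.1113]
orientation: [[0.0, -1.0, 0.001], [-1.0, -0.0, -0.0], [0.0, -0.001, -1.0]]
contact_force: [1.2, -3.0, 4.6]
finger_gap: 0.0193
```

jog_arm --plan '[[[0, 0.06, 0, 0, 0], [0, 0.06, 0, 0, 0], [0, 0.06, 0, 0, 0], [0, 0, 0, 0, 0]]]'

```text
time_s: 13.9
ee_pos: [0.6224, 0.0949, 0.1112]
orientation: [[0.0, -1.0, 0.001], [-1.0, -0.0, -0.002], [0.002, -0.001, -1.0]]
contact_force: [1.7, -7.3, 4.9]
finger_gap: 0.0194
```

jog_arm --plan '[[[0, 0.06, 0, 0, 0], [0, 0.06, 0, 0, 0], [0, 0, 0, 0, 0], [0, 0, 0, 0, 0]]]'

```text
time_s: 14.3
ee_pos: [0.6225, 0.097, 0.1112]
orientation: [[0.0, -1.0, 0.001], [-1.0, -0.0, -0.003], [0.003, -0.001, -1.0]]
contact_force: [2.0, -10.8, 5.7]
finger_gap: 0.0198
```

jog_arm --plan '[[[0, 0.05, 0, 0, 0], [0, 0.05, 0, 0, 0], [0, 0, 0, 0, 0], [0, 0, 0, 0, 0]]]'

```text
time_s: 14.7
ee_pos: [0.6225, 0.0987, 0.1113]
orientation: [[0.0, -1.0, 0.001], [-1.0, -0.0, -0.005], [0.005, -0.001, -1.0]]
contact_force: [1.4, -12.4, 5.4]
finger_gap: 0.0195
```

jog_arm --plan '[[[0, -0.3, 0.01, 0, 0], [0, -0.5, 0.01, 0, 0], [0, -0.5, 0, 0, 0], [0, -0.3, 0, 0, 0], [0, 0, 0, 0, 0]]]'

```text
time_s: 15.2
ee_pos: [0.6217, 0.0604, 0.1112]
orientation: [[-0.001, -1.0, -0.001], [-1.0, 0.001, -0.001], [0.001, 0.001, -1.0]]
contact_force: [0.1, -2.2, 2.5]
finger_gap: 0.0189
```

jog_arm --plan '[[[0, -0.08, 0, 0, 0], [0, -0.08, 0, 0, 0], [0, -0.08, 0, 0, 0], [0, 0, 0, 0, 0]]]'

```text
time_s: 15.6
ee_pos: [0.6218, 0.0558, 0.1112]
orientation: [[0.0, -1.0, -0.0], [-1.0, -0.0, -0.0], [0.0, 0.0, -1.0]]
contact_force: [0.2, 2.0, 1.6]
finger_gap: 0.0196
```

jog_arm --plan '[[[0, -0.06, 0, 0, 0], [0, -0.06, 0, 0, 0], [0, -0.06, 0, 0, 0], [0, 0, 0, 0, 0]]]'

```text
time_s: 16.0
ee_pos: [0.6218, 0.0515, 0.1113]
orientation: [[-0.0, -1.0, -0.0], [-1.0, 0.0, 0.001], [-0.001, 0.0, -1.0]]
contact_force: [-0.9, 4.7, 0.1]
finger_gap: 0.019
```

Contact at right is beginning (4.7 N including rub). I'll press on in small steps.

jog_arm --plan '[[[0, -0.06, 0, 0, 0], [0, -0.06, 0, 0, 0], [0, -0.04, 0, 0, 0], [0, 0, 0, 0, 0]]]'

```text
time_s: 16.4
ee_pos: [0.6218, 0.0486, 0.1113]
orientation: [[-0.0, -1.0, -0.0], [-1.0, 0.0, 0.002], [-0.002, 0.0, -1.0]]
contact_force: [-0.5, 8.2, 0.3]
finger_gap: 0.0195
```

jog_arm --plan '[[[0, -0.04, 0, 0, 0], [0, -0.04, 0, 0, 0], [0, 0, 0, 0, 0], [0, 0, 0, 0, 0]]]'

```text
time_s: 16.8
ee_pos: [0.6219, 0.0472, 0.1115]
orientation: [[-0.0, -1.0, -0.0], [-1.0, 0.0, 0.003], [-0.003, 0.0, -1.0]]
contact_force: [0.4, 9.8, 0.7]
finger_gap: 0.0192
```

jog_arm --plan '[[[0, -0.04, 0, 0, 0], [0, -0.04, 0, 0, 0], [0, 0, 0, 0, 0], [0, 0, 0, 0, 0]]]'

```text
time_s: 17.2
ee_pos: [0.6219, 0.0458, 0.1116]
orientation: [[-0.001, -1.0, -0.0], [-1.0, 0.001, 0.004], [-0.004, 0.0, -1.0]]
contact_force: [-0.4, 11.4, 1.8]
finger_gap: 0.0194
```

```bash
python3 - <<'E'
from h import *
c=cap('wrist','w6.png')
s=read_state();print(s['ee_pos'],s['contact_force'],s['torque'])
z=cv2.resize(c['pixels'][150:320,90:530],(800,309),interpolation=cv2.INTER_CUBIC);cv2.imwrite('pics/z6.png',z[:,:,::-1])
E
```

```text
[0.62194079 0.04585835 0.11157097] [ 0.70786013 10.36362675  1.33048226] [1.73715195 0.0570826  0.0569708 ]
```

View pics/z6.png

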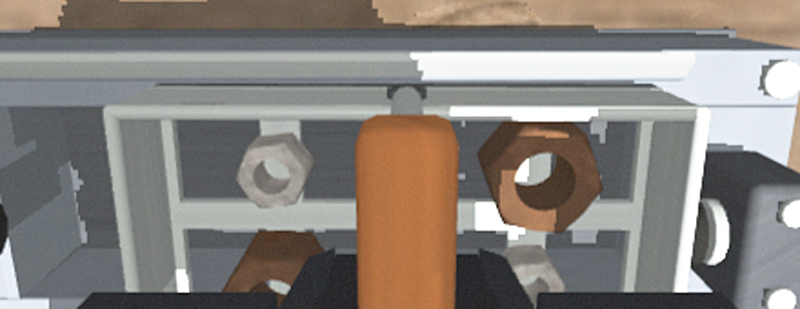

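jog_arm --plan '[[[0, 0.5, 0.01, 0, 0], [0, 1, 0, 0, 0], [0, 0, 0, 0, 0], [0, 0.2, 0, 0, 0], [0, 0, 0, 0, 0]]]'

```text
time_s: 17.75
ee_pos: [0.6217, 0.0854, 0.1113]
orientation: [[0.0, -1.0, -0.001], [-1.0, -0.0, -0.001], [0.001, 0.001, -1.0]]
contact_force: [0.2, 1.8, -1.1]
finger_gap: 0.019
```

jog_arm --plan '[[[0, 0.1, 0, 0, 0], [0, 0.08, 0, 0, 0], [0, 0.08, 0, 0, 0], [0, 0.06, 0, 0, 0], [0, 0, 0, 0, 0]]]'

```text
time_s: 18.25
ee_pos: [0.6219, 0.0931, 0.1115]
orientation: [[0.0, -1.0, -0.0], [-1.0, -0.0, -0.001], [0.001, 0.0, -1.0]]
contact_force: [0.7, -3.7, -2.5]
finger_gap: 0.0189
```

jog_arm --plan '[[[0, 0.08, -0.01, 0, 0], [0, 0.08, 0, 0, 0], [0, 0.06, 0, 0, 0], [0, 0.04, 0, 0, 0], [0, 0, 0, 0, 0]]]'

```text
time_s: 18.75
ee_pos: [0.6222, 0.0978, 0.1119]
orientation: [[0.001, -1.0, 0.0], [-1.0, -0.001, -0.004], [0.004, -0.0, -1.0]]
contact_force: [-0.2, -11.2, 0.5]
finger_gap: 0.0191
```

```bash
python3 - <<'E'
from h import *
s=read_state();print(s['ee_pos'],s['contact_force'])
# compare sieve interior between views (sieve fixed in the hand)
c=cap('wrist','w7.png')
a=dict(np.load('pics/w6.png.npz'))['pixels'].astype(int);b=c['pixels'].astype(int)
def lum(im,x0,x1,y0,y1): return im[y0:y1,x0:x1].mean((0,1)).round(0)
for n,r in(('smallL',(222,260,222,264)),('smallR',(370,398,285,312)),('midR',(345,360,225,270))):print(n,lum(a,*r),lum(b,*r))
z=np.hstack([c['pixels'][180:330,140:490]]);z=cv2.resize(z,(800,343),interpolation=cv2.INTER_CUBIC);cv2.imwrite('pics/z7.png',z[:,:,::-1])
E
```

```text
[0.62218204 0.09781054 0.11193649] [ -0.1657666  -11.22180875   0.48093877]
smallL [145. 143. 138.] [144. 148. 146.]
smallR [127. 125. 121.] [152. 156. 155.]
midR [112. 110. 109.] [111. 105. 101.]
```

jog_arm --plan '[[[0, -0.6, 0, 0, 0], [0, -1, 0, 0, 0], [0, 0, 0, 0, 0], [0, -0.2, 0, 0, 0], [0, -0.1, 0, 0, 0]]]'

```text
time_s: 19.3
ee_pos: [0.6219, 0.053, 0.1113]
orientation: [[-0.0, -1.0, -0.0], [-1.0, 0.0, 0.001], [-0.001, 0.0, -1.0]]
contact_force: [0.2, 0.1, -3.7]
finger_gap: 0.0193
```

jog_arm --plan '[[[0, -0.08, 0, 0, 0], [0, -0.08, 0, 0, 0], [0, -0.06, 0, 0, 0], [0, -0.04, 0, 0, 0], [0, 0, 0, 0, 0]]]'

```text
time_s: 19.8
ee_pos: [0.6221, 0.0484, 0.1118]
orientation: [[-0.0, -1.0, 0.0], [-1.0, 0.0, 0.003], [-0.003, -0.0, -1.0]]
contact_force: [-1.0, 6.6, -1.5]
finger_gap: 0.0194
```

jog_arm --plan '[[[0, -0.06, -0.01, 0, 0], [0, -0.06, -0.01, 0, 0], [0, -0.05, 0, 0, 0], [0, 0, 0, 0, 0]]]'

```text
time_s: 20.2
ee_pos: [0.6223, 0.0455, 0.112]
orientation: [[-0.001, -1.0, 0.001], [-1.0, 0.001, 0.005], [-0.005, -0.001, -1.0]]
contact_force: [-1.6, 11.7, 0.3]
finger_gap: 0.0196
```

```bash
python3 - <<'E'
from h import *
s=read_state();print(s['ee_pos'],s['contact_force'])
c=cap('wrist','w8.png')
z=[cv2.resize(dict(np.load(f'pics/w{i}.png.npz'))['pixels'][185:325,140:490],(750,290),interpolation=cv2.INTER_CUBIC) for i in(7,8)]
cv2.imwrite('pics/z8.png',np.vstack(z)[:,:,::-1])
E
```

```text
[0.62234874 0.04552263 0.11199565] [-1.59807569 11.73967213  0.33708367]
```

View pics/z8.png

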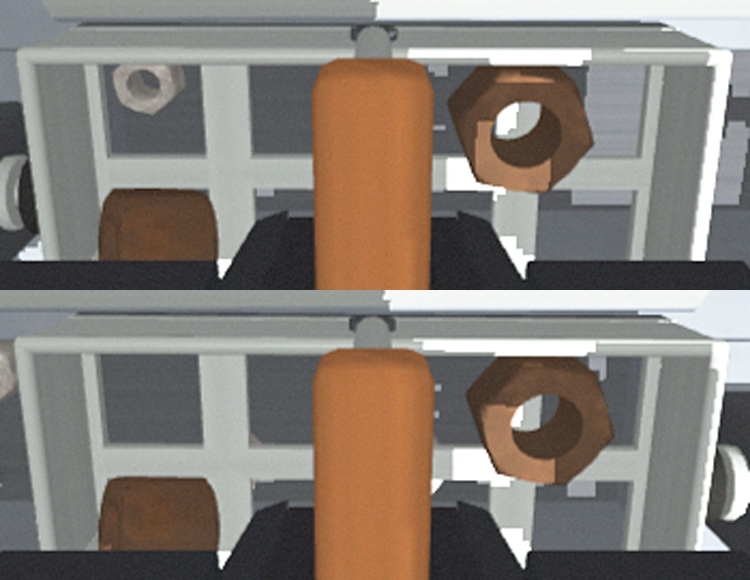

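jog_arm --plan '[[[0, 0.6, 0, 0, 0], [0, 1, 0, 0, 0], [0, -1, 0, 0, 0], [0, 1, 0, 0, 0], [0, 0, 0, 0, 0]]]'

```text
time_s: 20.75
ee_pos: [0.6224, 0.0837, 0.1113]
orientation: [[0.001, -1.0, 0.001], [-1.0, -0.001, 0.001], [-0.001, -0.001, -1.0]]
contact_force: [0.0, 0.8, -1.4]
finger_gap: 0.0192
```

jog_arm --plan '[[[0, -1, 0, 0, 0], [0, 1, 0, 0, 0], [0, -1, 0, 0, 0], [0, 1, 0, 0, 0], [0, -1, 0, 0, 0]]]'

```text
time_s: 21.25
ee_pos: [0.6226, 0.0606, 0.1114]
orientation: [[0.004, -1.0, 0.001], [-1.0, -0.004, 0.002], [-0.002, -0.001, -1.0]]
contact_force: [0.8, -1.2, -4.1]
finger_gap: 0.0193
```

jog_arm --plan '[[[0, 1, 0, 0, 0], [0, -1, 0, 0, 0], [0, 0, 0, 0, 0], [0, 1, 0, 0, 0], [0, 0, 0, 0, 0]]]'

```text
time_s: 21.75
ee_pos: [0.6223, 0.0838, 0.1112]
orientation: [[0.001, -1.0, 0.001], [-1.0, -0.001, 0.001], [-0.001, -0.001, -1.0]]
contact_force: [0.1, 1.5, -0.8]
finger_gap: 0.0192
```

```bash
python3 - <<'E'
from h import *
s=read_state();print(s['time_s'],s['ee_pos'],s['contact_force'],s['orientation'].round(4).tolist())
cap('wrist','w9.png');cap('top','top9.png');cap('scene','s9.png')
E
```

```text
21.75 [0.6222587  0.08379793 0.11124677] [ 0.11980837  1.49111994 -0.806298  ] [[0.0006, -1.0, 0.0007], [-1.0, -0.0006, 0.0012], [-0.0012, -0.0007, -1.0]]
```

jog_arm --plan '[[[0, -1, 0, 0, 0], [0, -0.2, 0, 0, 0], [0, 1, 0, 0, 0], [0, 0.2, 0, 0, 0], [0, -1, 0, 0, 0]]]'

```text
time_s: 22.4
ee_pos: [0.6223, 0.0598, 0.1113]
orientation: [[0.003, -1.0, 0.001], [-1.0, -0.003, 0.002], [-0.002, -0.001, -1.0]]
contact_force: [0.1, 3.0, 0.2]
finger_gap: 0.019
```

jog_arm --plan '[[[0, 1, 0, 0, 0], [0, -1, 0, 0, 0], [0, 0.5, 0, 0, 0], [0, -0.5, 0, 0, 0], [0, 1, 0, 0, 0]]]'

```text
time_s: 22.9
ee_pos: [0.6225, 0.0784, 0.1113]
orientation: [[-0.003, -1.0, 0.001], [-1.0, 0.003, -0.003], [0.003, -0.001, -1.0]]
contact_force: [0.1, -1.5, 2.4]
finger_gap: 0.0193
```

jog_arm --plan '[[[0, -1, 0, 0, 0], [0, 1, 0, 0, 0], [0, -1, 0, 0, 0], [0, 1, 0, 0, 0], [0, -1, 0, 0, 0]]]'

```text
time_s: 23.4
ee_pos: [0.6223, 0.0606, 0.1112]
orientation: [[0.003, -1.0, 0.001], [-1.0, -0.003, 0.003], [-0.003, -0.001, -1.0]]
contact_force: [-0.6, 1.4, 7.1]
finger_gap: 0.0196
```

jog_arm --plan '[[[0, 1, 0, 0, 0], [0, -1, 0, 0, 0], [0, 1, 0, 0, 0], [0, -1, 0, 0, 0], [0, 0, 0, 0, 0]]]'

```text
time_s: 23.9
ee_pos: [0.6222, 0.0552, 0.1113]
orientation: [[-0.0, -1.0, 0.0], [-1.0, 0.0, -0.002], [0.002, -0.0, -1.0]]
contact_force: [-0.7, -2.0, 0.8]
finger_gap: 0.0193
```

```bash
python3 - <<'E'
from h import *
s=read_state();print(s['time_s'],s['ee_pos'],s['contact_force'])
w=cap('wrist','w10.png');t=cap('top','top10.png');sc=cap('scene','s10.png')
u,v=proj(sc,[.622,.07,.09]).astype(int);print(u,v); u2,v2=proj(t,[.622,.07,.09]).astype(int);print(u2,v2)
R=lambda a:cv2.resize(a,(400,300),interpolation=cv2.INTER_CUBIC)
w9=dict(np.load('pics/w9.png.npz'))['pixels']
m=np.vstack([np.hstack([cv2.resize(x[185:325,120:510],(400,290)) for x in(w9,w['pixels'])]),
 np.hstack([R(sc['pixels'][v-45:v+45,u-60:u+60]),R(t['pixels'][v2-45:v2+45,u2-60:u2+60])])])
cv2.imwrite('pics/m10.png',m[:,:,::-1]);print(m.shape)
E
```

```text
23.9 [0.6222123  0.05520218 0.11127528] [-0.70960904 -2.006113    0.7539854 ]
288 237
285 210
(590, 800, 3)
```

jog_arm --plan '[[[0, 1, 0, 0, 0], [0, -1, 0, 0, 0], [0, 1, 0, 0, 0], [0, 0.2, 0, 0, 0], [0, -1, 0, 0, 0]]]'

```text
time_s: 24.55
ee_pos: [0.6223, 0.0657, 0.1112]
orientation: [[0.004, -1.0, 0.001], [-1.0, -0.004, 0.003], [-0.003, -0.001, -1.0]]
contact_force: [0.2, 1.8, 1.5]
finger_gap: 0.0193
```

jog_arm --plan '[[[0, 1, 0, 0, 0], [0, -1, 0, 0, 0], [0, 1, 0, 0, 0], [0, -0.5, 0, 0, 0], [0, 0, 0, 0, 0]]]'

```text
time_s: 25.05
ee_pos: [0.6222, 0.0747, 0.1113]
orientation: [[0.001, -1.0, 0.001], [-1.0, -0.001, 0.0], [-0.0, -0.001, -1.0]]
contact_force: [-0.7, 0.5, 1.6]
finger_gap: 0.0193
```

jog_arm --plan '[[[0, 0, 0, 0, 0.2], [0, 0, 0, 0, 0.25], [0, 0, 0, 0, 0.35], [0, 0, 0, 0, 0.5], [0, 0, 0, 0, 0.6]]]'

```text
time_s: 25.55
ee_pos: [0.6218, 0.0745, 0.1106]
orientation: [[-0.0, -1.0, -0.001], [-1.0, 0.0, -0.0], [0.0, 0.001, -1.0]]
contact_force: [-1.0, -1.1, -0.4]
finger_gap: 0.0437
```

jog_arm --plan '[[[0, 0, 0, 0, 0.7], [0, 0, 0.1, 0, 0.7], [0, 0, 0.3, 0, 0.7], [0, 0, 0.5, 0, 0.7], [0, 0, 0.6, 0, 0.7]]]'

```text
time_s: 26.05
ee_pos: [0.6219, 0.0745, 0.1495]
orientation: [[-0.0, -1.0, -0.0], [-1.0, 0.0, 0.0], [-0.0, 0.0, -1.0]]
contact_force: [-0.6, -0.1, 0.5]
finger_gap: 0.0615
```

jog_arm --plan '[[[0, 0, 1, 0, 0.7], [0, 0, 1, 0, 0.7], [0, 0, 1, 0, 0.7], [0, 0, 1, 0, 0.7], [0, 0, 0, 0, 0.7]]]'

```text
time_s: 26.55
ee_pos: [0.625, 0.0748, 0.2552]
orientation: [[-0.0, -1.0, 0.011], [-1.0, 0.0, 0.001], [-0.001, -0.011, -1.0]]
contact_force: [0.6, -0.1, 0.8]
finger_gap: 0.0618
```

```bash
python3 - <<'E'
from h import *
cap('wrist','w11.png')
E
```

jog_arm --plan '[[[0, -1, 0, 0, 0.7], [0, -1, 0, 0, 0.7], [0, -1, 0, 0, 0.7], [0, -1, 0, 0, 0.7], [0, 0, 0, 0, 0.7]]]'

```text
time_s: 27.1
ee_pos: [0.621, -0.0281, 0.2469]
orientation: [[-0.003, -1.0, -0.002], [-1.0, 0.003, -0.001], [0.001, 0.002, -1.0]]
contact_force: [-1.0, -0.6, 0.2]
finger_gap: 0.0616
```

```bash
python3 - <<'E'
from h import *
w=cap('wrist','w12.png');t=cap('top','top12.png');sc=cap('scene','s12.png')
tiles=[]
for c,k in((dict(np.load('pics/w11.png.npz')),1),(w,1),(sc,0),(t,0)):
    u,v=proj(c,[.622,.07,.07]).astype(int);print(u,v)
    a,b=(130,97) if k else (72,54)
    im=cv2.copyMakeBorder(c['pixels'],150,150,150,150,cv2.BORDER_CONSTANT)[v+150-b:v+150+b,u+150-a:u+150+a]
    tiles.append(cv2.resize(im,(400,300),interpolation=cv2.INTER_CUBIC))
cv2.imwrite('pics/m12.png',np.vstack([np.hstack(tiles[:2]),np.hstack(tiles[2:])])[:,:,::-1])
E
```

```text
319 223
206 219
288 243
285 212
```

View pics/m12.png

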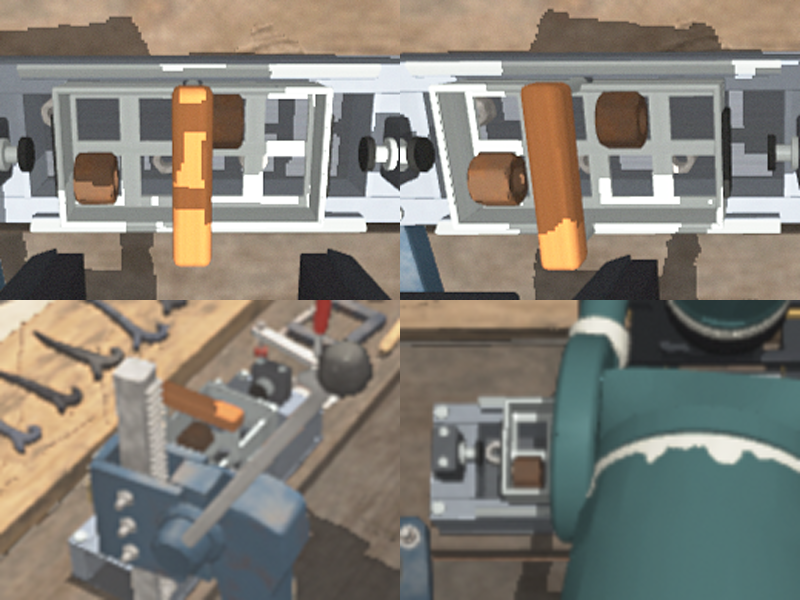

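The mosaic shows only the two large nuts standing in the sieve. Small grey nuts show at tile positions (45,112), (163,163) and (685,163). I'll confirm by parallax that the last two are down in the tray.

jog_arm --plan '[[[0, 0.8, 0, 0, 0.7], [0, 0.8, 0, 0, 0.7], [0, 0, 0, 0, 0.7]]]'

```text
time_s: 27.55
ee_pos: [0.6217, 0.0176, 0.2481]
orientation: [[0.003, -1.0, -0.001], [-1.0, -0.003, 0.001], [-0.001, 0.001, -1.0]]
contact_force: [0.0, 0.0, 0.3]
finger_gap: 0.0618
```

```bash
python3 - <<'E'
from h import *
c13=cap('wrist','w13.png')
L=" .:-=+*#%@"
def asc(c,u0,u1,v0,v1):
    g=cv2.cvtColor(c['pixels'],cv2.COLOR_RGB2GRAY)[v0:v1,u0:u1]
    for r in g: print(''.join(L[min(9,int(x)*10//256)] for x in r))
w11=dict(np.load('pics/w11.png.npz'));w12=dict(np.load('pics/w12.png.npz'))
print('B w11');asc(w11,272,312,212,258)
print('C w12, tile 650-720');u0=76+int(250*.65);asc(w12,u0-5,u0+45,122+80,122+125)
for z in(.012,.068):
    B=ray(w11,295,231,z);C=ray(w12,76+285*.65,122+163*.6467,z)
    print(z,'B',B.round(3),'in13',proj(c13,B).round(),'C',C.round(3),'in11',proj(w11,C).round(),'in13',proj(c13,C).round())
cor=[ray(w11,189+p*.65,126+q*.6467,.09).round(3) for p,q in((53,88),(332,88),(60,230),(318,230))];print(cor)
E
```

```text
B w11
#######*----------------------===+==*%%%
#######*---------------------=====+=*%%%
#*#####*----------------------====+=*%%%
#*#####*----------------------===+==*%%%
*#######----==--=-=--------=--======*%%%
########+++*****++++*++++***+-====+=*%%%
############################*-====+=*%%%
############################*-===++=*%%%
############################*-====+=*%%%
##########*###########*#####*-======*%%%
*#*#*#******#*####*#**#*####*-======*%%%
**#****#*#*##*#*##*##**#*###*-====+=*%%%
###**#**##*###*##*##*#######*-===++=*%%%
############################*-======*%%%
########**********#*********+-====+=*%%%
*######*=:-**+-:-+**+=--------======*%%%
########=--**+--=*+++---------====+=*%%%
#*#####*=-=***--=*+++---------======*%%%
#*######=-=**+--=*+++==-------======+%%%
########=--**+=-=+**+========-====+*#%%%
#*######=:-***+--+**++=======-====*%%%%%
#**#####+--***+---****++++=++-====*%%%%%
#*######+:=***+---=+***++++**-====*%%%%%
########+--++++----=**+++***+-====*%%%%%
########+-----------=++++***+-==***%%%%%
########+------------=+++++++-=+%%%%%%%%
########+-------------------
[... 2735 characters left out ...]
-=-======-==+*
==-==--#@@@@@@@@@@@@@=---==-====-=-===----=-==-=+*
-===---#@@@@@@@@@@@@@=-=====-====-=-----==--=--=+*
==-=---#@@@@@@@@@@@@@=-=-=-=========-==-=--=-===+*
--===--*@@@@@@@@@@@@@=-=-==-=-========----=-----+*
=====--*@@@@@@@@@@@@@=-======---=--=---=-----=-=+*
-=-==--*@@@@@@@@@@@@@=-===-====-----=--=-=---=--+*
=-====-+@@@@@@@@@@@@@=--=---=------=-=-=---=----=*
0.012 B [0.601 0.096 0.012] in13 [242. 227.] C [0.6   0.029 0.012] in11 [355. 232.] in13 [304. 228.]
0.068 B [0.614 0.093 0.068] in13 [233. 227.] C [0.614 0.021 0.068] in11 [371. 232.] in13 [311. 228.]
[array([0.662, 0.152, 0.09 ]), array([ 0.662, -0.003,  0.09 ]), array([0.578, 0.154, 0.09 ]), array([ 0.578, -0.   ,  0.09 ])]
```

```bash
python3 -c "
from rig import *
print(finish_job())"
```

```text
the job is handed in; nothing more can be done
None
```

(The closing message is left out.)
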